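# Start and run home the flange nut on the tart press

### The job

The die of the tart press needs its holding nut back: lift the big flange nut off the counter and set it level over the stud, flange down. The thread only takes if you back the nut off (anticlockwise from above) under light pressure until it drops in; then turn it clockwise until its flange sits fully home, flat on the die (it need not be tightened), and let go. Use gentle force so nothing jams, and leave the other things on the counter where they are.

Things in the scene. Friction and masses are not known exactly. Their poses are not given: they have to be found in the camera images.
- nut: loose steel flange nut, 160 g (varies 30 %), flange down on the counter, 38 mm high: hexagon 54 mm across flats from 6 mm up, on a round flange 68 mm in diameter, 6 mm high. Origin: centre of the underside; z up its axis; flats face 0, 60, 120... degrees from its x axis
- nut_pins (a point): on the nut's axis 10 mm above its underside, axes as the nut's. The nut's through hole is 41 mm wide; at this height three round pins 5 mm thick (its inner thread) stick in radially to 14 mm from the axis, at 0, 120 and 240 degrees from x
- press: foot and lower die of a tart press, fixed to the counter: round grey foot 132 mm in diameter with two flat ears along its y axis (186 mm over both, bolts up to 18 mm high), on it a fluted aluminium die 108 mm in diameter, its flat top 28 mm above the counter. The fixed steel stud in its middle counts as part of it. Origin: centre of the underside, z up
- seat (a point): point on the stud's axis level with the die's flat top, where the nut's underside ends up. Stud: core 25 mm in diameter, three-start right-hand thread 37 mm in diameter. The nut is set on from above, pins first meeting the thread
- stud_tip (a point): top of the stud on its axis, 40 mm above the die: blunt end 12 mm in diameter, a cone widening to the 25 mm core 12 mm below; it guides the nut's pins on to the axis
- crests (a point): on the stud's axis at the height of the three flat crests of the thread, 21.5 mm above the die; nut pins resting on them hold its underside 14 mm above the die. Each crest takes 80 degrees, then a 40 degree gap, three of each; where they lie round the stud differs every time, is not reported and does not follow the point's axes
- blunt_ends (a point): on the stud's axis, 24.5 mm above the die: top of the steps, 3 mm above the crests and 10 degrees wide, at the clockwise end of each crest just before the next gap. They stop pins turned clockwise too early. Pins landing on them (nut 17 mm above the die) step 3 mm down when backed off; pins caught on their edge from the gap's side will not turn back: ease them clockwise 10 degrees
- groove (a point): on the axis, 12 mm above the die: floor of the gaps. Backed off (120 degrees at most) with light pressure, the nut falls in: underside 4.5 mm above the die, about 20 degrees of play to a wall. Turned clockwise the pins run under the crests down a ramp of 6 mm in 72 degrees (about 2 mm play) until the flange meets the die after 45 to 75 degrees; some 25 more are free, then a hard wall
- shaker: loose glass shaker, 44 mm in diameter, 90 mm high, behind the nut and the press; origin: centre of underside
- muffin: loose muffin, 79 mm wide, 75 mm high, at the left; origin: centre of underside
- cup: loose white cup, 86 x 118 mm, 61 mm high, at the right; origin: centre of underside
- croissant: loose croissant, 116 x 71 mm, 50 mm high, at the right near the front; origin: centre of underside
- scraper: loose steel dough scraper with a wooden grip lying at the left, 134 x 142 mm, 14 mm high; origin: centre of underside
Things that resemble listed ones, but are neither listed nor needed, are in the scene too. Leave any red look-alike of the nut alone.

How it is judged:
On the way, in this order (a step that is already met when the one before it is completed fails the run):
1. the nut is lifted more than 60 mm off the counter (height (world z) of nut above 0.06 m), for 0.1 s.
2. the nut has dropped into the thread: upright on the stud's axis (3 mm), its underside less than 7 mm above the die (z of nut in the frame of seat below 0.007 m and horizontal distance between nut and seat below 0.003 m and angle between nut's own z axis and vertical below 0.08 rad), for 0.2 s.
At the end, for the whole second after the job is handed in: The nut is at rest, fully home on the die: its underside within 1.5 mm of the die's top, within 3 mm of the stud's axis, tilted less than 0.04 rad; the five loose bystanders are within 30 mm of where they stood (z of nut in the frame of seat between -0.0015 and 0.0015 m and horizontal distance between nut and seat below 0.003 m and angle between nut's own z axis and vertical below 0.04 rad and linear speed of nut below 0.01 m/s and angular speed of nut below 0.1 rad/s and distance of each of shaker, muffin, cup, croissant, scraper from where it was at the start of the episode below 0.03 m); the robot touches nothing.
It fails at once if the nut is forced on the press or its stud with more than 90 N (contact force between nut and press above 90 N).
It fails at once if a loose bystander is moved by more than 30 mm (distance of any of shaker, muffin, cup, croissant, scraper from where it was at the start of the episode above 0.03 m).
It also fails if it takes over 54 s, if anything falls off the work surface, if the arm or the gripper's body presses on something with over 40 N, if the wrist force passes 120 N, or if a joint passes its speed limit or range.

### The arm

A 6-joint arm with a two-finger parallel gripper is mounted at the origin on a cart in front of the work surface, level with it; the furniture and walls round the work are solid. World frame = base frame: x ahead of the robot, y to its left, z up, the work surface at z = 0. Lengths are in m, angles in rad, forces in N, time in s.
With the tool pointing down it reaches from about 0.35 to 0.975 m from the base axis. Payload 4.9 kg.
Tool frame: the origin (TCP) lies between the finger pads; the fingertips stand 25 mm ahead of it and the grasp point (between the pads) lies 6 mm ahead of it; z points along the fingers, y is the line along which they close (so a half turn about z gives the same grasp; the last joint's range is limited). The gripper opens to 85 mm and grips with 20 to 120 N. Pads are 22 mm wide; open, the fingers measure 114 mm over their backs; the gripper's body (76 mm by 85 mm) begins 54 mm behind the grasp point. The pads swing forward as they close: fully open they stand 13 mm farther back than shut.
Start: joints at [1.128, 0.053, 1.613, -0, 1.476, -0.119], TCP at [0.199, 0.593, 0.256] pointing down, gripper open.
Joint ranges: [-3.01, 3.01], [-1.01, 2.22], [0.06, 2.58], [-1.02, 4.17], [0.09, 2.62], [-3.14, 3.14]. Speed limits (rad/s): [2.57, 2.57, 3.14, 3.14, 3.14, 3.14].

### API

Orientations are given as [roll, pitch, yaw] about the fixed x, y, z axes, in that order (R = Rz(yaw) Ry(pitch) Rx(roll)).
In Python, from bench import * gives the robot as it stands.
- The arm moves only by the shell command python3 -m jog 'ROWS' [OPENING] [FORCE]. ROWS is a JSON object of lists of equal length, an entry for each row: "delta_pos": the shift along the tool's x, y, z in m, a list of three; "twist": the turn about the tool's z in degrees. A call has exactly 5 rows; each row shifts and turns the commanded pose from where the row before left it, along the tool's axes as they then stand; what a row does not reach is not made up. A row lasts 1/10 s, in which the tool goes at most 50 mm and 8.59 degrees, less where a joint would pass 70% of its speed; a pose out of reach is approached as far as the arm can. A call with a gripper value outside its range is refused whole. OPENING is the opening, from 0 (shut) to 1 (fully open), set as the call begins (- or left out, the last holds). The fingers move at their own pace and stop on an object; FORCE is the grip in N (left out, the last holds). Time passes only in rows, so rows that do not move let the fingers close, or fill a call up. It gives the time, the measured TCP pose, the force, the opening and the grip force at its end, in the units of the state.
- get_obs(): the state, without advancing time (a new reading comes with each control period).
- capture(name): name is "side" or "top" or "wrist"; returns a dict with "color" (384x512x3 uint8, blue, green, red), "K" (3x3 intrinsics, pixels), "xyz" and "attitude" of the camera in the world. Camera axes: x right, y up, looking along -z (the intrinsics and any distortion apply to the point x, -y, -z); pixel columns grow to the right and rows downward; lengths in m; the calibration is good to about 2 mm. A picture is of the moment at which its call begins. There is no depth.
- job_done(): hands the job in; it is judged then, once.
The state is a dict: "time": time; "qpos": joint angles; "dq": joint speeds; "tau": joint torques, N m; "position": TCP position; "tcp_rot": TCP orientation; "force": force on the tool from outside, world axes, zero at the start; "wrist_torque": the same for the moment, N m; "grip_width": finger opening in m; "finger_force": force on a finger pad.
Only numpy, scipy, OpenCV 4.12 (cv2) and the standard library are available. Lean on these libraries where they do the work, as an engineer would, in place of code of your own. Each camera call takes 0.05 s, during which the arm holds its last target. There are 200 camera calls.

## Working session

There is one attempt and no reset: what is moved stays moved. The work goes in short steps, Python scripts to look and compute and a shell command to move; the robot and the scene stay as the last step left them, time stands still between calls to the robot, and variables do not carry over. Pictures are saved under pics/ and viewed, at most 10 in all, crops included, and the job is handed in when it is done.

```bash
mkdir -p pics; ls; python3 - <<'E'
from bench import *
import cv2, numpy as np
print(get_obs())
ims=[]
for n in("top","side"):
    c=capture(n); cv2.imwrite(f"pics/{n}0.png",c["color"]); print(n,c["K"],c["xyz"],c["attitude"],[k for k in c])
E
```

```text
pics
{'time': 0.0, 'qpos': array([ 1.12800874e+00,  5.33527928e-02,  1.61429109e+00, -5.86912777e-05,
        1.47600103e+00, -1.18994354e-01]), 'dq': array([ 5.85863484e-04, -3.36617001e-05,  5.46650170e-04, -1.09012280e-05,
        3.21257882e-04,  1.37411877e-03]), 'tau': array([-2.11911254e-03, -3.93704474e+01, -3.70159328e+01, -3.19015207e-04,
        7.24654034e-03,  1.00346713e-05]), 'position': array([0.19861636, 0.59199728, 0.25506723]), 'tcp_rot': array([-3.13954797e+00, -1.85627889e-04,  2.81780484e+00]), 'force': array([ 0.70517738,  0.58965783, -0.59049873]), 'wrist_torque': array([0.00086752, 0.01095584, 0.00872827]), 'finger_force': 0.0, 'grip_width': 0.08554802829368856}
top [[472.0695418    0.         248.68726343]
 [  0.         472.0695418  188.79599021]
 [  0.           0.           1.        ]] [ 0.2720029  -0.01647025  1.70339814] [ 0.15254093  0.01222742 -1.59007442] ['color', 'K', 'xyz', 'attitude']
side [[355.69029503   0.         250.27828949]
 [  0.         355.69029503 192.56959393]
 [  0.           0.           1.        ]] [ 0.41387487 -0.82768321  0.69093955] [ 0.91813101 -0.02216997 -0.13669857] ['color', 'K', 'xyz', 'attitude']
```

View pics/top0.png

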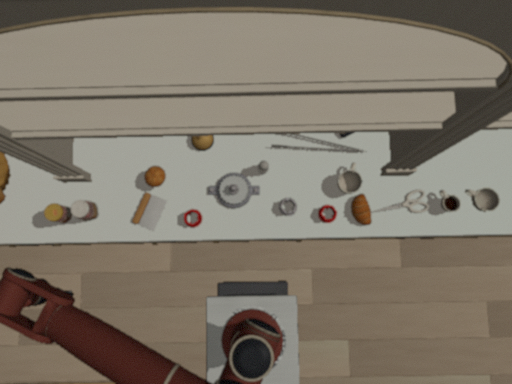

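View pics/side0.png

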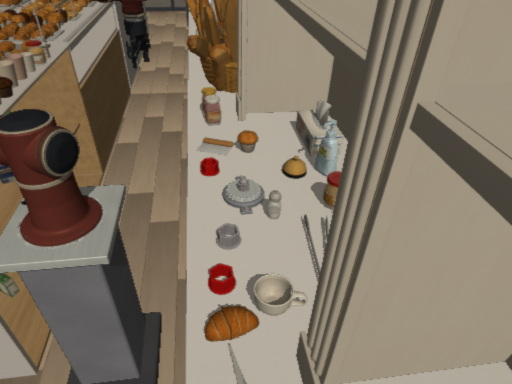

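Top view: the candidates for the nut are grey (288,207), red (193,218) and red (328,214). Only the grey one fits, since the red look-alikes are excluded. The press is at (234,190), and the shaker at (263,167).

```bash
cat > h.py <<'E'
from bench import *
import cv2, numpy as np
from scipy.spatial.transform import Rotation as Ro
def ray(c,p):
    R=Ro.from_euler('xyz',c["attitude"]).as_matrix(); K=c["K"]
    d=np.array([(p[0]-K[0,2])/K[0,0],-(p[1]-K[1,2])/K[1,1],-1.]); return np.array(c["xyz"]),R@d
def onz(c,p,z):
    o,d=ray(c,p); return o+d*(z-o[2])/d[2]
def proj(c,P):
    R=Ro.from_euler('xyz',c["attitude"]).as_matrix(); q=R.T@(np.array(P)-c["xyz"]); K=c["K"]
    return np.array([K[0,2]+K[0,0]*q[0]/-q[2],K[1,2]-K[1,1]*q[1]/-q[2]])
E
python3 - <<'E'
from h import *
t=capture("top"); s=capture("side")
print("press/die",onz(t,(234,190),.028),"stud tip",onz(t,(233,188),.068))
print("nut",onz(t,(288,207),.02),"side nut",onz(s,(228,237),.02),"side press",onz(s,(243,193),.028))
print("shaker",onz(t,(263,167),.05),"cup",onz(t,(348,183),.03))
a=cv2.resize(t["color"][150:240,190:310],None,fx=5,fy=5,interpolation=2)
b=cv2.resize(s["color"][170:260,195:295],None,fx=5,fy=5,interpolation=2)[:, :200*1]
b=cv2.resize(s["color"][170:260,200:300],(500,450),interpolation=2)
cv2.imwrite("pics/crop.png",cv2.resize(np.hstack([a[:, :600],b]),(800,327)))
E
```

```text
press/die [0.52667922 0.05186561 0.028     ] stud tip [0.52776726 0.05363934 0.068     ]
nut [ 0.46220494 -0.1404521   0.02      ] side nut [ 0.46260957 -0.14674999  0.02      ] side press [0.5241772  0.02992881 0.028     ]
shaker [ 0.60413316 -0.05373127  0.05      ] cup [ 0.54311169 -0.357277    0.03      ]
```

View pics/crop.png

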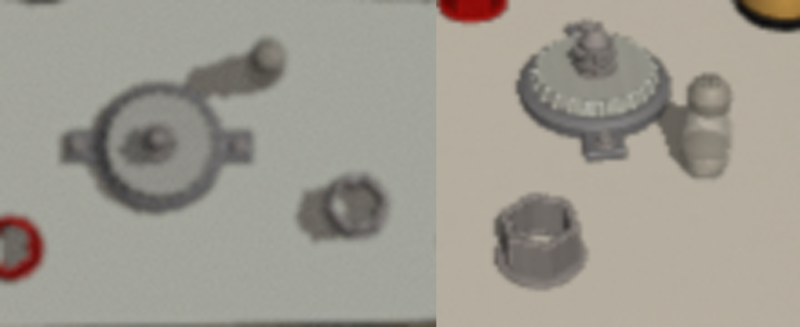

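The crop confirms the grey nut at (288,207), flange down and without red. The stud is on the die near (232,189). I'll move above the nut and turn the wrist to leave room for backing off.

```bash
for i in 1 2 3 4; do python3 -m jog '{"delta_pos":[[-0.024,-0.031,0],[-0.024,-0.031,0],[-0.024,-0.031,0],[-0.024,-0.031,0],[-0.024,-0.031,0]],"twist":[0,0,0,0,0]}' 1 40 | tail -3; done
for i in 1 2 3; do python3 -m jog '{"delta_pos":[[0,0,0],[0,0,0],[0,0,0],[0,0,0],[0,0,0]],"twist":[6.7,6.7,6.7,6.7,6.7]}' | tail -3; done
python3 - <<'E'
from h import *
w=capture("wrist"); cv2.imwrite("pics/w1.png",w["color"]); o=get_obs()
print(o["time"],o["position"],o["tcp_rot"],w["K"],w["xyz"],w["attitude"]); print(proj(w,(.462,-.142,.02)))
E
```

```text
force: [0.9, -0.6, 0.6]
grip_width: 0.0849
finger_force: 0.0
force: [0.1, 0.3, -0.0]
grip_width: 0.0851
finger_force: 0.0
force: [-0.7, 1.5, 1.0]
grip_width: 0.0857
finger_force: 0.0
force: [0.1, 0.7, 0.6]
grip_width: 0.0854
finger_force: 0.0
force: [0.6, 0.0, 1.0]
grip_width: 0.0855
finger_force: 0.0
force: [0.5, -0.7, 0.2]
grip_width: 0.0858
finger_force: 0.0
force: [-0.8, 0.8, 0.3]
grip_width: 0.0852
finger_force: 0.0
3.75 [ 0.4564689  -0.14791038  0.25606052] [-3.14116817e+00  5.19620922e-05  1.05603126e+00] [[327.2068656    0.         262.19856539]
 [  0.         327.2068656  190.052335  ]
 [  0.           0.           1.        ]] [ 0.4899051  -0.08801132  0.37260919] [-0.26998933  0.00106797 -0.51216356]
[264.50535095 157.41605194]
```

View pics/w1.png

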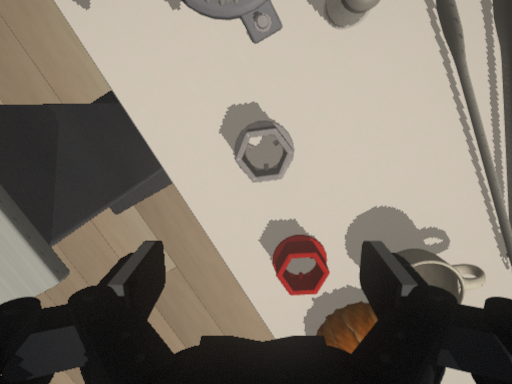

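The wrist view shows the grey nut, hexagon up, at (264,152), where the top view predicted (264,157). The red look-alike is at (302,265). I'll enlarge it to pick the hexagon's corners.

```bash
python3 - <<'E'
import cv2
i=cv2.imread("pics/w1.png")[110:195,220:310]
i=cv2.convertScaleAbs(i,alpha=1.4)
cv2.imwrite("pics/w1c.png",cv2.resize(i,None,fx=7,fy=7,interpolation=2))
E
```

```text
(no output)
```

View pics/w1c.png

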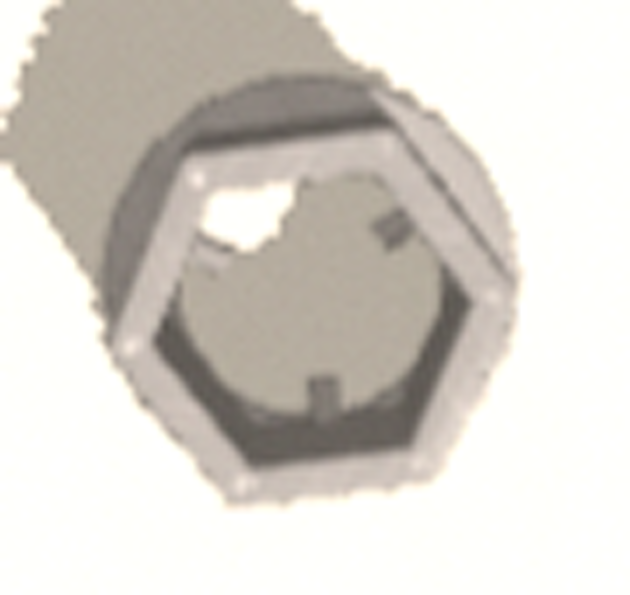

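The crop shows the hexagon's top corners at crop px (188,158), (388,130), (508,292), (432,480), (230,500) and (116,346), and the pins at (395,228), (322,395) and (212,255).

```bash
python3 - <<'E'
from h import *
w=capture("wrist"); o=get_obs()
c=np.array([(188,158),(388,130),(508,292),(432,480),(230,500),(116,346)])/7.+[220,110]
P=np.array([onz(w,p,.038)[:2] for p in c]); m=(P[:3]+P[3:]).mean(0)/2
print("centre",m,"radii mm",np.linalg.norm(P-m,axis=1)*1e3,"ideal 31.2")
d=P-m; a=np.degrees(np.arctan2(d[:,1],d[:,0])); print("corner ang",a)
ph=np.degrees(np.angle(np.exp(1j*6*np.radians(a)).mean()))/6; flat=(ph+30)%60
yaw=np.degrees(o["tcp_rot"][2]); ya=(yaw+90); off=(flat-ya+30)%60-30
print("yaw",yaw,"flat dir mod60",flat,"turn yaw by",off,"-> twist",-off)
pp=np.array([onz(w,np.array(p)/7.+[220,110],.010)[:2] for p in [(395,228),(322,395),(212,255)]])-m
print("pins",np.degrees(np.arctan2(pp[:,1],pp[:,0])),np.linalg.norm(pp,axis=1))
y=np.radians(yaw-0); e=m-o["position"][:2]
print("tool shift before twist",e@[np.cos(y),np.sin(y)],e@[np.sin(y),-np.cos(y)],"pos",o["position"])
E
```

```text
centre [ 0.46415917 -0.13764119] radii mm [29.52776827 29.77684892 29.3105487  30.3514118  29.84392415 28.96638064] ideal 31.2
corner ang [  97.37458771   38.50912447  -21.35668929  -82.40901954 -143.3010163
  158.17092348]
yaw 60.9585079857016 flat dir mod60 7.831524354299756 turn yaw by -23.126983631401856 -> twist 23.126983631401856
pins [   6.97018167 -112.54762818  130.18370261] [0.01679232 0.01697114 0.0164625 ]
tool shift before twist 0.01271989501264741 0.0016885633960336726 pos [ 0.45650813 -0.14794209  0.2561    ]
```

```bash
python3 -m jog '{"delta_pos":[[0.013,0.002,0],[0,0,0],[0,0,0],[0,0,0.01],[0,0,0.02]],"twist":[0,8,8,7,0]}' 1 40 >/dev/null
python3 -m jog '{"delta_pos":[[0,0,0.03],[0,0,0.03],[0,0,0.03],[0,0,0.03],[0,0,0.02]],"twist":[0,0,0,0,0]}' >/dev/null
python3 -m jog '{"delta_pos":[[0,0,0.02],[0,0,0.015],[0,0,0.015],[0,0,0],[0,0,0]],"twist":[0,0,0,0,0]}'
python3 -m jog '{"delta_pos":[[0,0,0],[0,0,0],[0,0,0],[0,0,0],[0,0,0]],"twist":[0,0,0,0,0]}' 0 40
python3 -m jog '{"delta_pos":[[0,0,0],[0,0,0],[0,0,0],[0,0,0],[0,0,0]],"twist":[0,0,0,0,0]}'
```

```text
time: 5.3
position: [0.465, -0.1372, 0.0364]
tcp_rot: [-3.141, 0.0, 0.664]
force: [-0.2, -0.4, -0.0]
grip_width: 0.0854
finger_force: 0.0
time: 5.8
position: [0.4657, -0.138, 0.0375]
tcp_rot: [3.14, -0.001, 0.662]
force: [-0.5, 0.8, 6.1]
grip_width: 0.0531
finger_force: 44.4
time: 6.3
position: [0.4657, -0.138, 0.0375]
tcp_rot: [3.14, -0.001, 0.662]
force: [-0.5, 0.5, 4.6]
grip_width: 0.0532
finger_force: 44.4
```

```bash
python3 -m jog '{"delta_pos":[[0,0,-0.01],[0,0,-0.03],[0,0,-0.04],[0,0,-0.04],[0,0,-0.04]],"twist":[0,0,0,0,0]}'
python3 -m jog '{"delta_pos":[[0.01,-0.006,-0.02],[0.02,-0.014,-0.02],[0.03,-0.02,-0.01],[0.03,-0.02,0],[0.03,-0.02,0]],"twist":[0,0,0,0,0]}' 
python3 -m jog '{"delta_pos":[[0.025,-0.018,0],[0.015,-0.011,0],[0.005,-0.004,0],[0,0,0],[0,0,0]],"twist":[0,0,0,0,0]}' 
python3 - <<'E'
from h import *
w=capture("wrist"); cv2.imwrite("pics/w2.png",w["color"]); o=get_obs()
np.savez("w2.npz",**{k:w[k] for k in("K","xyz","attitude")}, pos=o["position"],rot=o["tcp_rot"])
print(o["position"],o["tcp_rot"],proj(w,(.527,.053,.028)),proj(w,(.527,.053,.068)))
E
```

```text
time: 6.8
position: [0.4638, -0.1373, 0.1974]
tcp_rot: [-3.14, 0.001, 0.662]
force: [1.3, -0.8, -1.1]
grip_width: 0.0531
finger_force: 43.5
time: 7.3
position: [0.5101, 0.0005, 0.2468]
tcp_rot: [3.141, -0.0, 0.662]
force: [-0.0, 0.2, -1.8]
grip_width: 0.053
finger_force: 43.5
time: 7.8
position: [0.5249, 0.0523, 0.2461]
tcp_rot: [-3.142, 0.001, 0.662]
force: [-0.0, 0.3, -0.9]
grip_width: 0.053
finger_force: 43.5
[0.52500908 0.05206015 0.24615682] [3.14157636e+00 6.11172358e-04 6.61152438e-01] [263.71793179 165.44790727] [263.88745031 173.92584384]
```

View pics/w2.png

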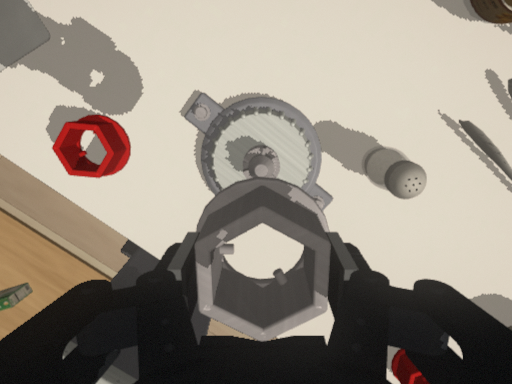

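Wrist view: the nut is held level between the pads. The press is at about (262,150) with the stud tip near (263,167), so I'll enlarge that.

```bash
python3 - <<'E'
import cv2
i=cv2.imread("pics/w2.png")[90:205,180:335]
i=cv2.convertScaleAbs(i,alpha=1.2)
cv2.imwrite("pics/w2c.png",cv2.resize(i,None,fx=5,fy=5,interpolation=2))
E
```

```text
(no output)
```

View pics/w2c.png

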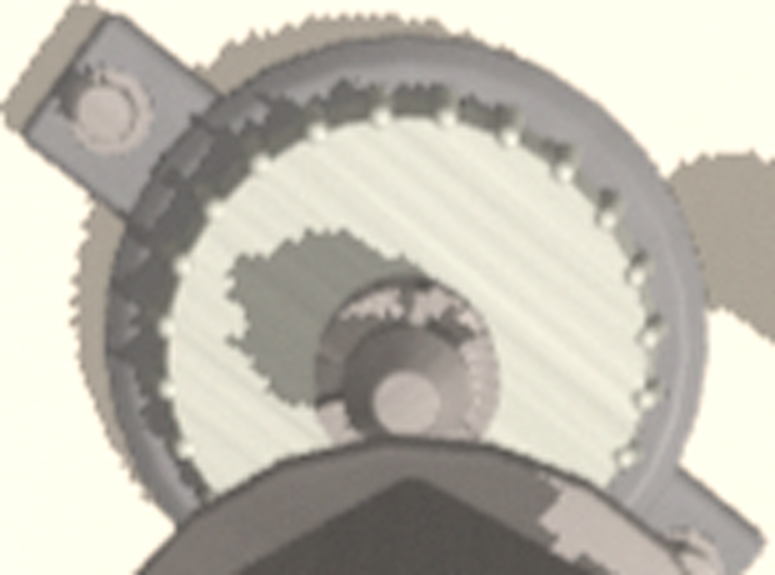

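Stud tip at crop (407,402), which is image (261.4,170.4). The die rim spans crop x 170–650. I'll compute the axis offset, checking the tip against the die's rim points.

```bash
python3 - <<'E'
from h import *
w=dict(np.load("w2.npz")); f=lambda p:np.array(p)/5.+[180,90]
tip=onz(w,f((407,402)),.068)[:2]
rim=np.array([onz(w,f(p),.028)[:2] for p in [(168,328),(183,262),(217,210),(262,162),(318,131),(382,117),(448,117),(511,137),(563,172),(607,215),(637,272),(650,333),(645,398),(625,457),(172,388),(187,450)]])
A=np.c_[2*rim,np.ones(len(rim))]; s=np.linalg.lstsq(A,(rim**2).sum(1),rcond=None)[0]
print("tip",tip,"die centre",s[:2],"r",np.sqrt(s[2]+s[:2]@s[:2]))
p=w["pos"]; y=w["rot"][2]
hexa=np.array([onz(w,q,p[2]+.0005)[:2] for q in [(262,196),(328,232),(328,308),(262,342),(196,306),(198,234)]])
n=hexa.mean(0); X=np.array([np.cos(y),np.sin(y)]);Y=np.array([np.sin(y),-np.cos(y)])
print("nut-tcp tool",(n-p[:2])@X,(n-p[:2])@Y,np.linalg.norm(hexa-n,axis=1))
for t in(tip,s[:2]): print("tcp->",(t-p[:2])@X,(t-p[:2])@Y)
E
```

```text
tip [0.52821062 0.05684499] die centre [0.52825584 0.05662501] r 0.05003386289291254
nut-tcp tool 0.002722377495325113 -0.0009269319250032153 [0.03137516 0.03029504 0.03141536 0.03290681 0.03113271 0.02944307]
tcp-> 0.005464946210713797 -0.0018107743850256655
tcp-> 0.005365567746325755 -0.0016093834259314475
```

```bash
python3 - <<'E'
import cv2
i=cv2.imread("pics/w2.png")[170:350,180:345]
i=cv2.convertScaleAbs(i,alpha=1.5)
cv2.imwrite("pics/w2n.png",cv2.resize(i,None,fx=3.3333,fy=3.3333,interpolation=2))
E
```

```text
(no output)
```

View pics/w2n.png

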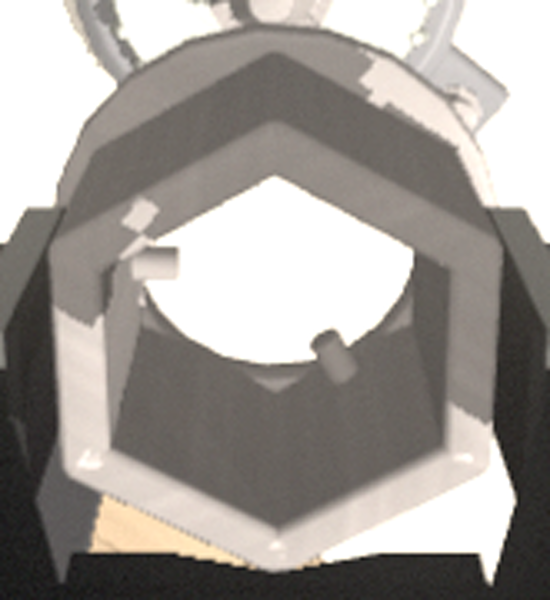

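Better corners of the nut's top hexagon: crop (275,122), (500,247), (490,465), (277,570), (65,472), (50,247).

```bash
python3 - <<'E'
from h import *
w=dict(np.load("w2.npz")); p=w["pos"]; y=w["rot"][2]
X=np.array([np.cos(y),np.sin(y)]);Y=np.array([np.sin(y),-np.cos(y)])
h=np.array([onz(w,np.array(q)/3.3333+[180,170],p[2]+.0005)[:2] for q in [(275,122),(500,247),(490,465),(277,570),(65,472),(50,247)]])
for k in range(3): m=(h[k]+h[k+3])/2-p[:2]; print(m@X,m@Y,np.linalg.norm(h[k]-h[k+3])/2)
E
```

```text
0.00014621465439011431 -0.00072727344610698 0.029828766024070457
-0.0002864275181707732 -0.0007659369677161465 0.029969442536294487
0.0002145829803584737 -0.0006668655758407936 0.0299660556776502
```

```bash
python3 -m jog '{"delta_pos":[[0.0054,-0.001,0.01],[0,0,0.03],[0,0,0.04],[0,0,0.035],[0,0,0.02]],"twist":[0,0,0,0,0]}' >/dev/null
python3 -m jog '{"delta_pos":[[0,0,0.01],[0,0,0.006],[0,0,0.003],[0,0,0.003],[0,0,0]],"twist":[0,0,0,0,0]}'
python3 -m jog '{"delta_pos":[[0,0,0.002],[0,0,0.002],[0,0,0.002],[0,0,0.001],[0,0,0]],"twist":[0,0,0,0,0]}'
```

```text
time: 8.85
position: [0.5296, 0.057, 0.0901]
tcp_rot: [3.141, -0.001, 0.662]
force: [0.4, 0.0, -1.7]
grip_width: 0.0534
finger_force: 43.4
time: 9.35
position: [0.5288, 0.0571, 0.082]
tcp_rot: [-3.141, 0.0, 0.662]
force: [-0.3, -0.1, -1.2]
grip_width: 0.0534
finger_force: 43.4
```

```bash
python3 -m jog '{"delta_pos":[[0,0,0.001],[0,0,0.001],[0,0,0.001],[0,0,0],[0,0,0]],"twist":[0,0,0,0,0]}'
python3 -m jog '{"delta_pos":[[0,0,0.001],[0,0,0.001],[0,0,0],[0,0,0],[0,0,0]],"twist":[0,0,0,0,0]}'
```

```text
time: 9.85
position: [0.529, 0.0571, 0.0793]
tcp_rot: [-3.142, 0.0, 0.662]
force: [-0.5, -0.5, -1.7]
grip_width: 0.0528
finger_force: 43.4
time: 10.35
position: [0.529, 0.0571, 0.0773]
tcp_rot: [3.142, 0.0, 0.662]
force: [-1.0, -0.1, -1.4]
grip_width: 0.0531
finger_force: 43.4
```

```bash
python3 -m jog '{"delta_pos":[[0,0,0.001],[0,0,0.001],[0,0,0],[0,0,0],[0,0,0]],"twist":[0,0,0,0,0]}'
python3 -m jog '{"delta_pos":[[0,0,0.001],[0,0,0.001],[0,0,0],[0,0,0],[0,0,0]],"twist":[0,0,0,0,0]}'
```

```text
time: 10.85
position: [0.529, 0.0571, 0.0753]
tcp_rot: [3.142, 0.0, 0.662]
force: [1.0, -0.4, -0.8]
grip_width: 0.0534
finger_force: 43.4
time: 11.35
position: [0.529, 0.0571, 0.0733]
tcp_rot: [3.142, -0.0, 0.662]
force: [-0.8, -0.3, -1.3]
grip_width: 0.0531
finger_force: 43.4
```

```bash
python3 -m jog '{"delta_pos":[[0,0,0.001],[0,0,0.001],[0,0,0],[0,0,0],[0,0,0]],"twist":[0,0,0,0,0]}'
python3 -m jog '{"delta_pos":[[0,0,0.001],[0,0,0.001],[0,0,0],[0,0,0],[0,0,0]],"twist":[0,0,0,0,0]}'
```

```text
time: 11.85
position: [0.529, 0.0571, 0.0713]
tcp_rot: [3.142, -0.0, 0.662]
force: [0.2, -0.1, -1.8]
grip_width: 0.0535
finger_force: 43.4
time: 12.35
position: [0.5292, 0.0571, 0.0698]
tcp_rot: [3.141, -0.0, 0.662]
force: [-1.8, 0.0, 4.1]
grip_width: 0.0532
finger_force: 44.1
```

The nut dropped straight into a gap: contact with 4 N and the underside about 4.3 mm above the die. Now I turn it clockwise and follow it down.

```bash
python3 -m jog '{"delta_pos":[[0,0,0],[0,0,0],[0,0,0.0003],[0,0,0.0004],[0,0,0.0004]],"twist":[4,4,4,4,4]}'; python3 -c "
from bench import *;print(get_obs()['wrist_torque'])"
```

```text
time: 12.85
position: [0.5306, 0.0566, 0.0694]
tcp_rot: [3.139, -0.004, 0.311]
force: [1.0, -1.9, 4.5]
grip_width: 0.0532
finger_force: 44.1
[-0.28928361 -0.19481875  0.09835212]
```

```bash
python3 -m jog '{"delta_pos":[[0,0,0.0004],[0,0,0.0004],[0,0,0.0004],[0,0,0.0004],[0,0,0.0004]],"twist":[4,4,4,4,4]}'; python3 -c "
from bench import *;print(get_obs()['wrist_torque'])"
```

```text
time: 13.35
position: [0.5309, 0.0569, 0.0677]
tcp_rot: [3.142, -0.005, -0.039]
force: [1.3, -0.7, 5.2]
grip_width: 0.0532
finger_force: 44.3
[-0.01793724 -0.11937255 -0.00193452]
```

```bash
python3 -m jog '{"delta_pos":[[0,0,0.0004],[0,0,0.0004],[0,0,0.0004],[0,0,0.0004],[0,0,0.0004]],"twist":[4,4,4,4,4]}'; python3 -c "
from bench import *;print(get_obs()['wrist_torque'])"
```

```text
time: 13.85
position: [0.5309, 0.0568, 0.0661]
tcp_rot: [-3.141, -0.004, -0.387]
force: [-1.8, -0.5, 7.9]
grip_width: 0.0532
finger_force: 44.5
[-0.28783266  0.07609326  0.10562823]
```

```bash
python3 -m jog '{"delta_pos":[[0,0,0.0003],[0,0,0.0003],[0,0,0.0003],[0,0,0.0003],[0,0,0.0003]],"twist":[3,3,3,3,3]}'; python3 -c "
from bench import *;print(get_obs()['wrist_torque'],get_obs()['qpos'])"
```

```text
time: 14.35
position: [0.531, 0.0559, 0.0655]
tcp_rot: [3.141, -0.005, -0.647]
force: [-3.5, -4.4, 13.2]
grip_width: 0.0531
finger_force: 45.3
[-0.84586841  0.92522814  0.24816406] [-0.03307767  0.03594456  1.9704497  -0.00344081  1.13142088  2.18656009]
```

```bash
python3 -m jog '{"delta_pos":[[0,0,0],[0,0,0],[0,0,0],[0,0,0],[0,0,0]],"twist":[3,3,2,0,0]}'; python3 -c "
from bench import *;print(get_obs()['wrist_torque'],get_obs()['position'])"
```

```text
time: 14.85
position: [0.5307, 0.0554, 0.0655]
tcp_rot: [3.141, -0.005, -0.785]
force: [-3.9, -6.4, 14.3]
grip_width: 0.0533
finger_force: 45.3
[-1.07411121  0.96780675  0.13329994] [0.5306722  0.05537002 0.06552907]
```

```bash
python3 -m jog '{"delta_pos":[[0,0,-0.0005],[0,0,-0.0005],[0,0,0],[0,0,0],[0,0,0]],"twist":[0,0,0,0,0]}'
python3 -m jog '{"delta_pos":[[0,0,0],[0,0,0],[0,0,0],[0,0,0],[0,0,0]],"twist":[0,0,0,0,0]}' 1
python3 -m jog '{"delta_pos":[[0,0,0],[0,0,0],[0,0,0],[0,0,-0.005],[0,0,-0.01]],"twist":[0,0,0,0,0]}'
python3 -m jog '{"delta_pos":[[0,0,-0.02],[0,0,-0.03],[0,0,-0.04],[0,0,-0.04],[0,0,-0.03]],"twist":[0,0,0,0,0]}'
python3 -m jog '{"delta_pos":[[0,0,0],[0,0,0],[0,0,0],[0,0,0],[0,0,0]],"twist":[0,0,0,0,0]}'
python3 - <<'E'
from h import *
w=capture("wrist");s=capture("side")
a=w["color"][60:260,150:400]; b=s["color"][160:240,200:300]
cv2.imwrite("pics/end.png",np.hstack([cv2.resize(a,(500,400)),cv2.resize(b,(300,400)[:1]+(400,))]))
o=get_obs()
print(o["position"],o["force"],proj(w,(.529,.057,.066)))
E
```

```text
time: 15.35
position: [0.5307, 0.0554, 0.0655]
tcp_rot: [3.141, -0.005, -0.785]
force: [-1.0, -6.1, 6.8]
grip_width: 0.0537
finger_force: 44.6
time: 15.85
position: [0.5288, 0.0573, 0.0634]
tcp_rot: [3.141, 0.0, -0.786]
force: [0.3, 0.9, -0.6]
grip_width: 0.0853
finger_force: 0.0
time: 16.35
position: [0.5283, 0.0571, 0.0784]
tcp_rot: [3.14, 0.001, -0.786]
force: [-0.0, -0.5, 0.2]
grip_width: 0.0855
finger_force: 0.0
time: 16.85
position: [0.5297, 0.0571, 0.243]
tcp_rot: [-3.139, -0.003, -0.786]
force: [1.5, -0.3, -0.5]
grip_width: 0.0856
finger_force: 0.0
time: 17.35
position: [0.5283, 0.0571, 0.2371]
tcp_rot: [3.14, 0.002, -0.786]
force: [-0.1, -0.3, -0.1]
grip_width: 0.0854
finger_force: 0.0
[0.52859463 0.05706654 0.2377093 ] [-0.49540705 -0.32397336  0.49128295] [262.39702188 175.32854229]
```

View pics/end.png

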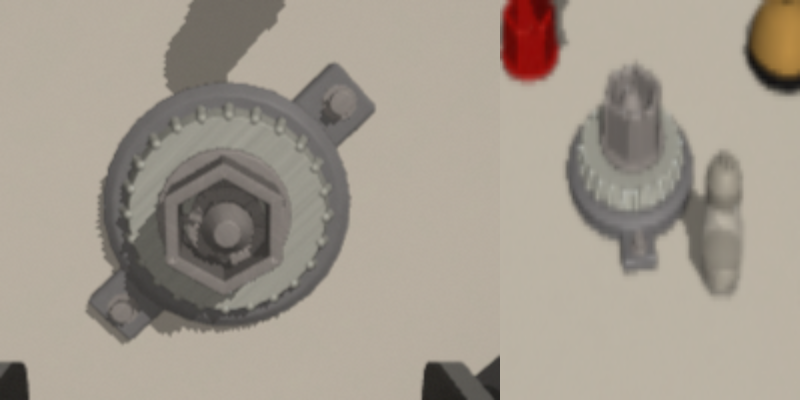

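The end view shows the nut flat on the die at (225,220), with the stud centred in it and the fingers clear. Its height was unchanged over the last 8° of turning, so it is fully home.

```bash
python3 -c "
from bench import *;print(job_done())"
```

```text
the job is handed in; nothing more can be done
None
```

I threaded the nut on and turned it clockwise until its flange sat flat on the die, then let go and handed the job in at about 17 s. It dropped straight into a gap when set over the stud, so I never backed it off. The judge's verdict was not shown.

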